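# Find the case with the loose bushings

## Task

One of the three closed hardware cases has steel drill bushings that have come out of their packing: pick the cases up one at a time and shake each briskly a few times to and fro until you find the one that rattles, laying the silent ones back flat about where they were, without dropping a case or disturbing the other things on the bench. Then hold the rattling case out to me over the middle of the repair tray, level, its long side in line with the tray's long side, with about a hand's width or more of air between case and tray, and finish while still holding it there, motionless.

Things in the scene. Friction and masses are not known exactly. Their poses are not given: they have to be found in the camera images.
- case_a: One of 3 look-alike shut cases, lying flat: 118 long (y), 50 wide (x), 42 high (z) mm, 0.14-0.73 kg. Origin: centre of underside. Grip across x at the middle: clasps (+x side) and hinges (-x) stand out 4 mm, 30-50 mm from it. In one of the 3 (looks and weight do not tell which) three 60 g bushings, 24 mm thick, roll 38 mm along y to the end walls if shaken along y: 0.07 Nm felt at the wrist.
- case_b: One of 3 look-alike shut cases, lying flat: 118 long (y), 50 wide (x), 42 high (z) mm, 0.14-0.73 kg. Origin: centre of underside. Grip across x at the middle: clasps (+x side) and hinges (-x) stand out 4 mm, 30-50 mm from it. In one of the 3 (looks and weight do not tell which) three 60 g bushings, 24 mm thick, roll 38 mm along y to the end walls if shaken along y: 0.07 Nm felt at the wrist.
- case_c: One of 3 look-alike shut cases, lying flat: 118 long (y), 50 wide (x), 42 high (z) mm, 0.14-0.73 kg. Origin: centre of underside. Grip across x at the middle: clasps (+x side) and hinges (-x) stand out 4 mm, 30-50 mm from it. In one of the 3 (looks and weight do not tell which) three 60 g bushings, 24 mm thick, roll 38 mm along y to the end walls if shaken along y: 0.07 Nm felt at the wrist.
- tray: the technician's repair tray: an open shallow aluminium tray lying on the bench beyond the cases, 130 mm (x) by 190 mm (y, its long side), 30 mm high, fixed. Origin at the centre of its underside, z up. The clamped snowboard lies along the bench beyond it, up to 140 mm high, starting 0.82 m from the robot
- mat: the thin black rubber bench mat that the cases lie on side by side: 140 mm (x) by 660 mm (y), 3 mm thick, fixed; origin at the centre of its underside (the bench top, z = 0), so a case at rest has its origin at z = 3 mm
- wax: bystander: a bar of white base wax, 100 x 26 x 24 mm, lying between two cases; origin at the centre of its underside, x along its length
- scraper: bystander: a small yellow plastic scraper with a black grip, lying flat, 100 x 22 x 7 mm; origin at the centre of its underside, x along its length
- driver: bystander: a screwdriver, 180 mm long, under 35 mm high, lying on the bench; x along it
- cleaner: bystander: a standing white bottle of base cleaner, 62 mm across, 160 mm tall; origin at the centre of its underside
- mug: bystander: a standing white mug, 80 mm across, 90 mm tall; origin at the centre of its underside
- disc: bystander: a black binding disc lying flat, 104 mm across, 13 mm high; origin at the centre of its underside

How it is judged:
By the outcome, as a careful person would: the job done as asked, in the order asked, and still so for the second after the job is handed in, while the arm keeps its last pose, push and grip.
It also fails if it takes over 72 s, if anything falls off the work surface, if the arm or the gripper's body presses on something with over 40 N, if the wrist force passes 120 N, or if a joint passes its speed limit or range.

## Robot

A 7-joint arm with a two-finger parallel gripper is mounted at the origin on the work surface. World frame = base frame: x ahead of the robot, y to its left, z up, the work surface at z = 0. Lengths are in m, angles in rad, forces in N, time in s.
With the tool pointing down it reaches from about 0.4 to 0.85 m from the base axis. Payload 10.4 kg.
Tool frame: the origin (TCP) lies at the very end of the fingers, on their centre line; the grasp point (between the pads) lies manip.hold_point_z behind it (manip.hold_point_z is the distance from the TCP to the grasp point, in m); z points along the fingers, y is the direction in which the jaws open and shut (so a half turn about z gives the same grasp; the last joint's range is limited). The gripper opens to 85 mm and grips with 20 to 120 N. Pads are 22 mm wide; open, the fingers measure 114 mm over their backs; the gripper's body (76 mm by 85 mm) begins 54 mm behind the grasp point. The pads swing forward as they close: fully open they stand 13 mm farther back than shut.
Start: joints at [1.105, 0.332, -0.065, 1.46, 0.022, 1.35, -0.088], TCP at [0.268, -0.565, 0.231] pointing down, gripper open.
Joint ranges: [-2.6, 2.6], [-0.5, 2.12], [-1.47, 1.34], [0.16, 2.42], [-1.27, 4.41], [0.06, 2.06], [-2.6, 2.6]. Speed limits (rad/s): [2.22, 2.22, 2.79, 2.79, 3.14, 3.14, 3.14].

## Interface

Orientations are given as a unit quaternion [x, y, z, w].
In Python, from workcell import manip gives the robot as it stands.
- The arm moves only by the tool jog_arm, never from a script. Its arguments are lists of equal length, an entry for each row: "translation": the shift along the world's x, y, z in mm, a list of three; "turn": the turn about the world's z in degrees. In form: {"translation": [[x, y, z], ...], "turn": [turn, ...]}. A call has 1 to 12 rows; each row is the pose to reach, as a shift and turn from the pose measured when the call began; what a row does not reach only later rows make up. A row lasts 1/12 s, in which the tool goes at most 41.7 mm and 7.16 degrees, less where a joint would pass 70% of its speed; a pose out of reach is approached as far as the arm can. A call with a gripper value outside its range is refused whole. "grip" is the finger opening in mm, from 0 to 85.4, set as the call begins (left out, the last holds). The fingers move at their own pace and stop on an object; "grip_force" is the grip in N (left out, the last holds). Time passes only in rows, so rows that repeat a pose let the fingers close. It gives the time, the measured TCP pose, the force and the opening at its end, in the units of the state.
- manip.get_obs(): the state, without advancing time (a new reading comes with each control period).
- manip.camera(name): name is "scene" or "top" or "wrist"; returns a dict with "frame" (420x560x3 uint8, red, green, blue), "mtx" (3x3 intrinsics, pixels), "pose" (4x4, takes a point from camera to world coordinates). Camera axes: x right, y down, z forward; pixel columns grow to the right and rows downward; lengths in m; the calibration is good to about 2 mm. The wrist camera is an equidistant fisheye: a pixel r from the principal point sees the ray r / f radians off the axis. A picture is of the moment at which its call begins. There is no depth.
- manip.hand_in(): hands the job in, once; it reports no verdict.
Trained networks look in a picture, given as the dict that the camera call returned (one of the last four; its "shot" number tells which), for a name from the list of things; names that differ only in an ending like _2 or _b are one class to them, and where a whole thing is asked for, a point or a joint stands for the part that bears it (a point fixed in the world has none). Each returns a list of dicts, best first, with "confidence" (0 to 1); they miss things now and then, are a little off and sometimes report something else, mostly with a low value. They report only what shows in the picture. A call takes as long as a camera call.
- manip.outline_of(picture, label): "mask" (420x560 bool, what is visible of it) and "extent" ([left, top, right, bottom] in pixels, round what is visible of it).
- manip.pinpoint(picture, label): "at" ([column, row] in pixels: a listed point, or the origin of a listed thing).
The state is a dict: "clock": time; "joint_pos": joint angles; "joint_velocities": joint speeds; "tau": joint torques, N m; "position": TCP position; "ee_rot": TCP orientation; "ft_force": force on the tool from outside, world axes, zero at the start; "torque": the same for the moment, N m; "grip_width": opening from 0.0 (shut) to 1.0 (fully open).
Only numpy, scipy, OpenCV 4.12 (cv2) and the standard library are available. Lean on these libraries where they do the work, as an engineer would, in place of code of your own. Each camera call takes 0.05 s, during which the arm holds its last target. There are 200 camera calls.

## Working session

There is one attempt and no reset: what is moved stays moved. The work goes in short steps, Python scripts to look and compute and a tool call to move; the robot and the scene stay as the last step left them, time stands still between calls to the robot, and variables do not carry over. Pictures are saved under pics/ and viewed, about 8 in all and at most 12, crops included, and the job is handed in when it is done.

Besides the shell and the picture viewer there is one more tool, called after ">>>" as name([rows], argument=value, ...), one row to a line, values as JSON. jog_arm: Moves the arm, as the interface text tells. Its arguments: {"type":"object","properties":{"translation":{"type":"array"},"turn":{"type":"array"},"grip":{"type":"number"},"grip_force":{"type":"number"}},"required":["translation","turn"]}

```bash
mkdir -p pics
cat > h.py <<'E'
import numpy as np, cv2
from workcell import manip
def proj(p,u,v,z):
    K,T=p["mtx"],p["pose"]; d=T[:3,:3]@np.linalg.inv(K)@np.array([u,v,1.]); o=T[:3,3]
    return o+d*(z-o[2])/d[2]
def save(p,n): cv2.imwrite("pics/"+n,p["frame"][:,:,::-1])
E
python3 - <<'E'
from h import *
print(manip.hold_point_z); o=manip.get_obs(); print({k:np.round(v,3) for k,v in o.items()})
t=manip.camera("top"); s=manip.camera("scene"); save(t,"t0.png"); save(s,"s0.png")
print(t["mtx"],t["pose"].round(3))
for p,pn in((t,"top"),(s,"scene")):
  for n,h in (("case_a",.003),("tray",0),("mat",0),("wax",0),("scraper",0),("driver",0),("cleaner",0),("mug",0),("disc",0)):
    for r in manip.pinpoint(p,n)[:4]:
        print(pn,n,round(r["confidence"],2),np.round(r["at"]),proj(p,*r["at"],h).round(3))
for r in manip.outline_of(t,"case_a"):
    m=r["mask"].astype(np.uint8); ys,xs=np.nonzero(m); rect=cv2.minAreaRect(np.stack([xs,ys],1).astype(np.float32))
    W=[proj(t,*c,.045)[:2].round(3) for c in cv2.boxPoints(rect)]
    print(round(r["confidence"],2),W,proj(t,*rect[0],.04).round(3))
E
```

```text
0.0187
{'clock': np.float64(0.0), 'joint_pos': array([ 1.105,  0.333, -0.065,  1.461,  0.022,  1.35 , -0.089]), 'joint_velocities': array([0.001, 0.001, 0.001, 0.   , 0.002, 0.001, 0.   ]), 'tau': array([-1.0000e-03, -6.2545e+01,  4.8000e-02, -3.9162e+01,  1.6000e-02,
        1.0000e-02,  0.0000e+00]), 'position': array([ 0.268, -0.564,  0.23 ]), 'ee_rot': array([ 0.976,  0.22 , -0.   , -0.001]), 'ft_force': array([-0.397, -0.318, -0.199]), 'torque': array([-0.002, -0.031, -0.031]), 'grip_width': np.float64(0.999)}
[[523.62546352   0.         278.15859784]
 [  0.         523.62546352 206.39436117]
 [  0.           0.           1.        ]] [[-0.015 -0.982  0.191  0.305]
 [-1.     0.016  0.003 -0.014]
 [-0.006 -0.191 -0.982  1.315]
 [ 0.     0.     0.     1.   ]]
top case_a 0.95 [182. 234.] [0.492 0.234 0.003]
top case_a 0.94 [373. 246.] [ 0.454 -0.247  0.003]
top case_a 0.56 [273. 244.] [0.464 0.004 0.003]
top tray 0.57 [318. 155.] [ 0.696 -0.115  0.   ]
top mat 0.59 [279. 244.] [ 0.464 -0.011  0.   ]
top wax 0.72 [320. 244.] [ 0.464 -0.113  0.   ]
top scraper 0.75 [237. 247.] [0.459
[... 491 characters left out ...]
7 -0.101  0.   ]
scene scraper 0.76 [316. 177.] [0.449 0.099 0.   ]
scene driver 0.83 [428. 181.] [ 0.486  0.418 -0.   ]
scene cleaner 0.61 [440. 241.] [ 0.692  0.385 -0.   ]
scene cleaner 0.37 [127. 255.] [ 0.685 -0.4   -0.   ]
scene mug 0.79 [130. 255.] [ 0.684 -0.393  0.   ]
scene disc 0.76 [124. 199.] [ 0.501 -0.437  0.   ]
0.85 [array([0.466, 0.282]), array([0.524, 0.279]), array([0.511, 0.152]), array([0.454, 0.156])] [0.489 0.218 0.04 ]
0.7 [array([ 0.485, -0.184]), array([ 0.483, -0.306]), array([ 0.43 , -0.303]), array([ 0.432, -0.182])] [ 0.458 -0.245  0.04 ]
0.64 [array([0.439, 0.059]), array([0.494, 0.053]), array([ 0.481, -0.063]), array([ 0.426, -0.057])] [ 0.461 -0.002  0.04 ]
```

View pics/t0.png

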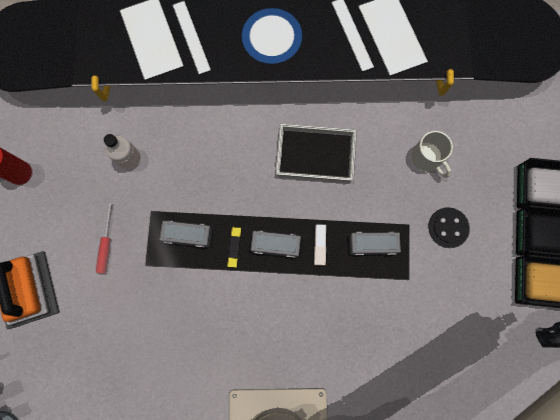

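View pics/s0.png

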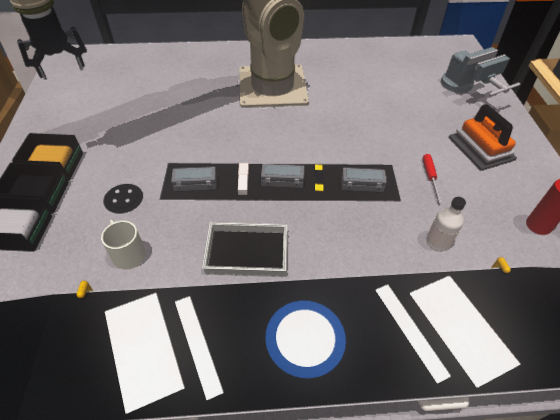

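The top view shows the cases at about (186,234), (276,243) and (375,243), the tray at (316,153), and the wax and scraper between the cases. The scene view agrees. I'll start with the right-hand case at y≈-0.246.

>>> jog_arm([
  [10, 17, 0],
  [28, 47, 0],
  [47, 79, 0],
  [66, 111, 0],
  [85, 143, -5],
  [104, 175, -15],
  [123, 207, -25],
  [142, 238, -35],
  [161, 270, -45],
  [178, 300, -55],
  [187, 315, -60],
  [189, 318, -60],
], turn=[4, 10, 16, 22, 28, 34, 40, 46, 52, 58, 62, 63.6], grip=85, grip_force=80)

```text
clock: 2.05
position: [0.4583, -0.2424, 0.1704]
ee_rot: [0.71, 0.704, 0.0, -0.001]
ft_force: [0.5, -0.2, -0.7]
grip_width: 0.992
```

```bash
cat >> h.py <<'E'
def ray_w(p,u,v,z):
    K,T=p["mtx"],p["pose"]; x,y=u-K[0,2],v-K[1,2]; r=np.hypot(x,y)+1e-9; th=r/K[0,0]
    d=T[:3,:3]@np.array([np.sin(th)*x/r,np.sin(th)*y/r,np.cos(th)]); o=T[:3,3]
    return o+d*(z-o[2])/d[2]
def st():
    o=manip.get_obs(); q=o["ee_rot"]; a=2*np.degrees(np.arctan2(q[1],q[0]))-90
    print("t",round(float(o["clock"]),2),"pos",o["position"].round(4),"jaw",round(a,2),"F",o["ft_force"].round(2),"T",o["torque"].round(3),"w",round(float(o["grip_width"]),3),"q",o["joint_pos"].round(2)); return o
def cases(p):
    for r in manip.outline_of(p,"case_a"):
        m=r["mask"].astype(np.uint8); c=max(cv2.findContours(m,0,2)[0],key=cv2.contourArea)[:,0]
        w=np.array([ray_w(p,*q,.045)[:2] for q in c],np.float32)*1000
        print(round(r["confidence"],2),r["extent"],"rect",cv2.minAreaRect(w))
    for r in manip.pinpoint(p,"case_a"): print("pin",round(r["confidence"],2),np.round(r["at"]),ray_w(p,*r["at"],.003).round(4))
E
python3 - <<'E'
from h import *
st(); p=manip.camera("wrist"); save(p,"w1.png"); cases(p); st()
E
```

```text
t 2.05 pos [ 0.4583 -0.2424  0.1704] jaw -0.46 F [ 0.46 -0.19 -0.74] T [-0.04   0.021 -0.029] w 0.992 q [ 0.79  0.17 -0.43  1.8   0.08  1.19  0.33]
0.72 [246.8, 129.1, 311.0, 262.5] rect ((457.55877685546875, -242.6943359375), (119.69703674316406, 53.75334548950195), 89.82563781738281)
pin 0.75 [278. 191.] [ 0.4567 -0.2475  0.003 ]
t 2.2 pos [ 0.4566 -0.2475  0.1716] jaw -1.13 F [-0.57  0.23  0.24] T [-0.063  0.047 -0.036] w 0.993 q [ 0.8   0.17 -0.42  1.8   0.08  1.19  0.33]
```

View pics/w1.png

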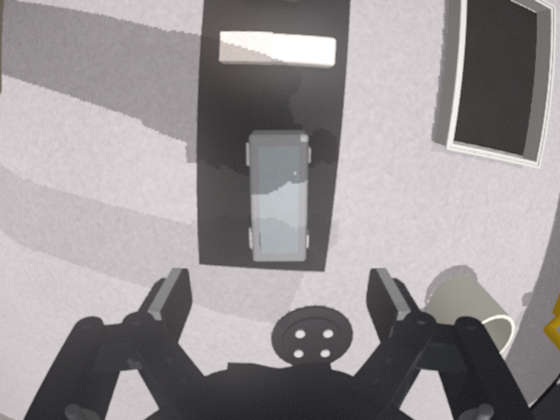

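The wrist view shows the case at (278,195) midway between the jaws and aligned, with its clasps clear of the pads. Descending now.

>>> jog_arm([
  [0, 1, -10],
  [0, 1, -35],
  [0, 1, -65],
  [0, 1, -95],
  [0, 1, -120],
  [0, 1, -138],
  [0, 1, -150],
  [0, 1, -157],
  [0, 1, -159],
  [0, 1, -159],
], turn=[0.5, 0.5, 0.5, 0.5, 0.5, 0.5, 0.5, 0.5, 0.5, 0.5])

```text
clock: 3.03
position: [0.4567, -0.247, 0.0128]
ee_rot: [0.711, 0.703, -0.0, 0.0]
ft_force: [-0.2, -0.3, 0.1]
grip_width: 0.996
```

>>> jog_arm([
  [0, 0, 0],
  [0, 0, 0],
  [0, 0, 0],
  [0, 0, 0],
  [0, 0, 0],
  [0, 0, 0],
  [0, 0, 0],
  [0, 0, 0],
], turn=[0, 0, 0, 0, 0, 0, 0, 0], grip=40)

```text
clock: 3.7
position: [0.4577, -0.2476, 0.0141]
ee_rot: [0.711, 0.703, 0.0, 0.002]
ft_force: [-0.4, -0.1, 7.1]
grip_width: 0.574
```

Run:
```python
from h import *
st()
```

```text
t 3.7 pos [ 0.4577 -0.2476  0.0141] jaw -0.69 F [-0.4  -0.11  7.11] T [0.021 0.047 0.013] w 0.574 q [ 0.76  0.37 -0.4   1.93  0.19  0.87  0.25]
```

>>> jog_arm([
  [0, 0, 5],
  [0, 0, 15],
  [0, 0, 32],
  [0, 0, 52],
  [0, 0, 75],
  [0, 0, 98],
  [0, 0, 115],
  [0, 0, 125],
  [0, 0, 130],
  [0, 0, 130],
  [0, 0, 130],
  [0, 0, 130],
], turn=[0, 0, 0, 0, 0, 0, 0, 0, 0, 0, 0, 0])

```text
clock: 4.7
position: [0.457, -0.2472, 0.1429]
ee_rot: [0.711, 0.703, -0.0, 0.001]
ft_force: [-0.4, 0.7, -3.6]
grip_width: 0.574
```

Run:
```python
from h import *
st(); p=manip.camera("wrist"); save(p,"w2.png"); st()
```

```text
t 4.7 pos [ 0.457  -0.2472  0.1429] jaw -0.69 F [-0.43  0.69 -3.55] T [ 0.042  0.002 -0.009] w 0.574 q [ 0.79  0.2  -0.43  1.83  0.09  1.13  0.32]
t 4.75 pos [ 0.4571 -0.2472  0.1429] jaw -0.68 F [ 0.1  -0.22 -3.32] T [-0.056 -0.004  0.052] w 0.571 q [ 0.79  0.2  -0.43  1.83  0.09  1.13  0.32]
```

>>> jog_arm([
  [0, 40, 0],
  [0, 80, 0],
  [0, 40, 0],
  [0, 0, 0],
  [0, 40, 0],
  [0, 80, 0],
  [0, 40, 0],
  [0, 0, 0],
  [0, 40, 0],
  [0, 80, 0],
  [0, 80, 0],
  [0, 80, 0],
], turn=[0, 0, 0, 0, 0, 0, 0, 0, 0, 0, 0, 0])

```text
clock: 5.75
position: [0.457, -0.1646, 0.1422]
ee_rot: [0.71, 0.704, -0.0, -0.0]
ft_force: [0.1, -0.7, -4.1]
grip_width: 0.574
```

```bash
cat >> h.py <<'E'
def tq(n=5):
    T=[]
    for _ in range(n): manip.camera("wrist"); o=manip.get_obs(); T.append(np.r_[o["torque"],o["ft_force"]])
    print("T mean",np.mean(T,0).round(3),"sd",np.std(T,0).round(3))
E
python3 - <<'E'
from h import *
st(); tq(); st()
E
```

```text
t 5.75 pos [ 0.457  -0.1646  0.1422] jaw -0.44 F [ 0.09 -0.67 -4.1 ] T [-0.093 -0.046  0.045] w 0.574 q [ 0.71  0.13 -0.49  1.91  0.07  1.11  0.19]
T mean [-0.069 -0.013  0.008 -0.562 -0.23  -3.98 ] sd [0.027 0.021 0.03  0.41  0.718 0.418]
t 6.0 pos [ 0.4568 -0.1681  0.1426] jaw -0.76 F [-0.47  0.96 -4.37] T [-0.021 -0.032  0.019] w 0.567 q [ 0.71  0.13 -0.48  1.91  0.07  1.11  0.19]
```

>>> jog_arm([
  [0, -40, 0],
  [0, -80, 0],
  [0, -40, 0],
  [0, 0, 0],
  [0, -40, 0],
  [0, -80, 0],
  [0, -40, 0],
  [0, 0, 0],
  [0, -40, 0],
  [0, -80, 0],
  [0, -80, 0],
  [0, -80, 0],
], turn=[0, 0, 0, 0, 0, 0, 0, 0, 0, 0, 0, 0])

```text
clock: 7.0
position: [0.4558, -0.2514, 0.1422]
ee_rot: [0.714, 0.7, -0.001, 0.0]
ft_force: [0.4, 0.4, -3.8]
grip_width: 0.574
```

Run:
```python
from h import *
st(); tq(); st()
```

```text
t 7.0 pos [ 0.4558 -0.2514  0.1422] jaw -1.08 F [ 0.36  0.41 -3.83] T [ 0.114 -0.077  0.004] w 0.574 q [ 0.79  0.2  -0.41  1.83  0.09  1.13  0.33]
T mean [ 0.052 -0.026 -0.008 -0.181  0.574 -3.864] sd [0.029 0.013 0.036 0.62  0.47  0.629]
t 7.25 pos [ 0.4569 -0.2474  0.1426] jaw -0.71 F [-1.04 -0.05 -5.  ] T [ 0.066 -0.022  0.   ] w 0.573 q [ 0.78  0.2  -0.42  1.83  0.09  1.13  0.32]
```

View pics/w2.png

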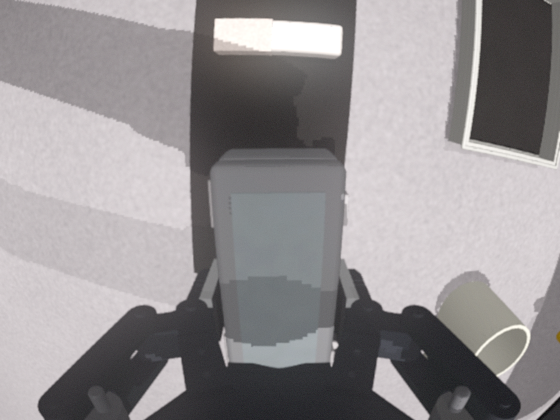

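The case is held squarely. The torque swing could be partly settling motion, so I'll repeat the reading after longer settling.

Run:
```python
from h import *
tq(12); st()
```

```text
T mean [ 2.700e-02  2.000e-03 -1.000e-03 -2.600e-02 -3.190e-01 -3.937e+00] sd [0.034 0.019 0.023 0.399 0.7   0.396]
t 7.85 pos [ 0.4568 -0.248   0.1426] jaw -0.76 F [ 0.2   0.08 -4.17] T [-0.015  0.027 -0.023] w 0.57 q [ 0.79  0.2  -0.42  1.83  0.09  1.13  0.32]
```

>>> jog_arm([
  [0, 40, 0],
  [0, 80, 0],
  [0, 40, 0],
  [0, 0, 0],
  [0, 40, 0],
  [0, 80, 0],
  [0, 80, 0],
  [0, 80, 0],
  [0, 80, 0],
  [0, 80, 0],
  [0, 80, 0],
  [0, 80, 0],
], turn=[0, 0, 0, 0, 0, 0, 0, 0, 0, 0, 0, 0])

```text
clock: 8.85
position: [0.4567, -0.1687, 0.1426]
ee_rot: [0.712, 0.702, -0.0, 0.0]
ft_force: [0.1, 0.5, -4.3]
grip_width: 0.573
```

Run:
```python
from h import *
manip.camera("top");manip.camera("top");tq(12); st()
```

```text
T mean [-0.037 -0.009  0.01   0.123  0.041 -3.879] sd [0.031 0.041 0.023 0.371 0.425 0.381]
t 9.55 pos [ 0.4568 -0.168   0.1426] jaw -0.77 F [ 0.2  -0.48 -3.63] T [-0.033  0.007 -0.009] w 0.568 q [ 0.71  0.13 -0.48  1.91  0.07  1.11  0.19]
```

>>> jog_arm([
  [0, -40, 0],
  [0, -80, 0],
  [0, -40, 0],
  [0, 0, 0],
  [0, -40, 0],
  [0, -80, 0],
  [0, -80, 0],
  [0, -80, 0],
  [0, -80, 0],
  [0, -80, 0],
  [0, -80, 0],
  [0, -80, 0],
], turn=[0, 0, 0, 0, 0, 0, 0, 0, 0, 0, 0, 0])

```text
clock: 10.55
position: [0.457, -0.2473, 0.1427]
ee_rot: [0.711, 0.703, -0.0, 0.0]
ft_force: [0.6, 0.6, -4.0]
grip_width: 0.567
```

Run:
```python
from h import *
manip.camera("top");manip.camera("top");tq(24); st()
```

```text
T mean [ 0.028 -0.014  0.     0.052 -0.091 -3.753] sd [0.03  0.026 0.032 0.543 0.559 0.402]
t 11.85 pos [ 0.4568 -0.248   0.1426] jaw -0.76 F [ 0.08  0.25 -4.42] T [-0.002  0.007 -0.028] w 0.572 q [ 0.78  0.2  -0.41  1.83  0.09  1.13  0.33]
```

>>> jog_arm([
  [0, 40, 0],
  [0, 80, 0],
  [0, 40, 0],
  [0, 0, 0],
  [0, 40, 0],
  [0, 80, 0],
  [0, 80, 0],
  [0, 80, 0],
  [0, 80, 0],
  [0, 80, 0],
  [0, 80, 0],
  [0, 80, 0],
], turn=[0, 0, 0, 0, 0, 0, 0, 0, 0, 0, 0, 0])

```text
clock: 12.85
position: [0.4567, -0.1686, 0.1426]
ee_rot: [0.712, 0.702, -0.0, 0.0]
ft_force: [0.0, 0.2, -3.4]
grip_width: 0.57
```

Run:
```python
from h import *
manip.camera("top")
p=manip.camera("top");tq(24); st()
p=manip.camera("top")
# tray rim: dark interior / outline
for r in manip.outline_of(p,"tray")[:1]:
    ys,xs=np.nonzero(r["mask"]); 
    c=max(cv2.findContours(r["mask"].astype(np.uint8),0,2)[0],key=cv2.contourArea)[:,0]
    w=np.array([proj(p,*q,.03)[:2]*1000 for q in c],np.float32); print(r["confidence"],r["extent"],cv2.minAreaRect(w),cv2.boxPoints(cv2.minAreaRect(w)).round())
```

```text
T mean [-3.200e-02  6.000e-03 -2.000e-03  1.000e-02  2.340e-01 -3.634e+00] sd [0.042 0.033 0.029 0.534 0.555 0.672]
t 14.15 pos [ 0.4568 -0.1681  0.1426] jaw -0.76 F [ 0.29  0.14 -2.68] T [ 0.003  0.008 -0.011] w 0.571 q [ 0.7   0.13 -0.47  1.91  0.07  1.11  0.19]
0.76 [277.9, 124.7, 357.2, 181.7] ((694.2130737304688, -109.56146240234375), (198.82667541503906, 146.135498046875), 84.27338409423828) [[ 612. -201.]
 [ 757. -216.]
 [ 777.  -18.]
 [ 631.   -3.]]
```

The torque swings by 0.060–0.064 Nm with shake direction, and this has now repeated, so this case rattles. Next I'll measure the tray's pose more precisely.

Run:
```python
from h import *
p=manip.camera("top"); f=p["frame"]
g=cv2.cvtColor(f,cv2.COLOR_RGB2GRAY)[110:195,260:375]
# dark floor of tray: min-area rect; floor z~2mm
m=(g<70).astype(np.uint8); c=max(cv2.findContours(m,0,1)[0],key=cv2.contourArea)[:,0]
w=np.array([proj(p,q[0]+260,q[1]+110,.003)[:2]*1000 for q in c],np.float32); r=cv2.minAreaRect(w); print("floor",r,cv2.boxPoints(r).round())
cv2.imwrite("pics/tray.png",cv2.resize(f[110:195,260:375,::-1],None,fx=6,fy=6,interpolation=cv2.INTER_CUBIC))
```

```text
floor ((704.443359375, -109.26055908203125), (179.0758819580078, 121.47464752197266), 84.18157958984375) [[ 635. -192.]
 [ 756. -204.]
 [ 774.  -26.]
 [ 653.  -14.]]
```

View pics/tray.png

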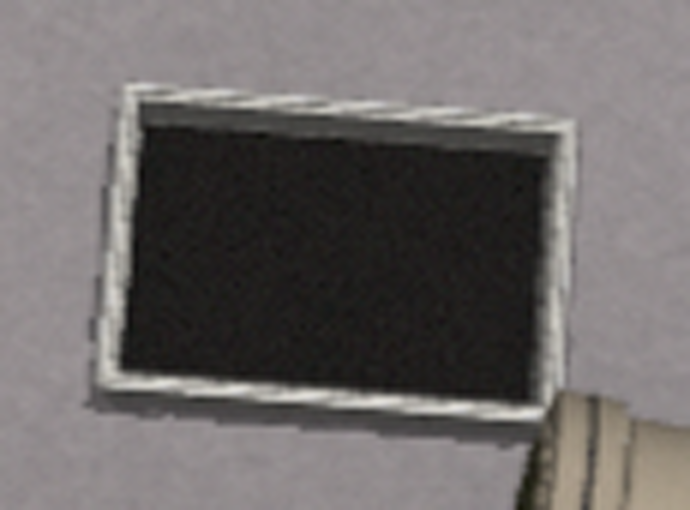

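The tray rim corners in the crop are (128,88), (574,122), (553,418) and (98,385). That puts the centre at about (0.694, -0.110) with yaw about -5.3°. I'll raise the case and carry it there.

>>> jog_arm([
  [5, 1, 8],
  [18, 4, 18],
  [38, 9, 28],
  [63, 15, 37],
  [90, 22, 43],
  [118, 29, 46],
  [146, 36, 46],
  [173, 42, 46],
  [198, 48, 46],
  [218, 53, 46],
  [231, 57, 46],
  [237, 58, 46],
], turn=[-0.2, -0.5, -1, -1.5, -2, -2.5, -3, -3.5, -4, -4.3, -4.5, -4.5])

```text
clock: 15.3
position: [0.6954, -0.1085, 0.1883]
ee_rot: [0.739, 0.674, 0.0, -0.0]
ft_force: [-0.8, 0.6, -3.7]
grip_width: 0.569
```

Run:
```python
from h import *
for _ in range(6): manip.camera("top")
p=manip.camera("top"); save(p,"t2.png"); o=st(); print(o["ee_rot"],np.abs(o["joint_velocities"]).max())
save(manip.camera("scene"),"s2.png")
a=cv2.imread("pics/t2.png")[90:250,200:440]; b=cv2.imread("pics/s2.png")[120:330,90:370]
cv2.imwrite("pics/c2.png",cv2.hconcat([cv2.resize(a,(400,280)),cv2.resize(b,(373,280))]))
```

```text
t 15.65 pos [ 0.6932 -0.1108  0.1891] jaw -5.31 F [ 0.01 -0.32 -3.9 ] T [-0.035  0.057 -0.004] w 0.573 q [ 0.4   0.57 -0.46  1.26  0.25  1.37 -0.15]
[ 7.39127474e-01  6.73565095e-01 -3.93148163e-04  6.96958328e-04] 0.00251532991009305
```

View pics/c2.png

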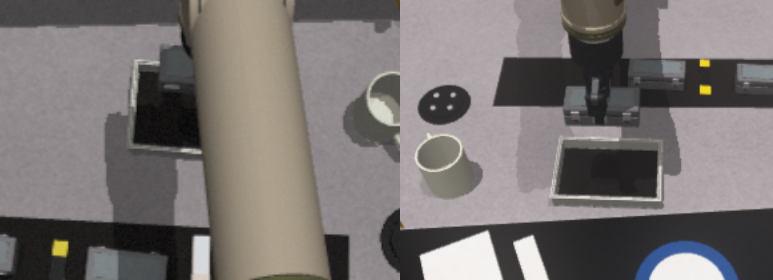

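The case is held level above the tray and in line with its long side. The wax, the scraper and the other cases haven't moved. Handing in.

Run:
```python
from h import *
st(); print(manip.hand_in())
```

```text
t 15.7 pos [ 0.6933 -0.1108  0.1891] jaw -5.31 F [-0.53 -0.39 -3.48] T [-0.053 -0.05   0.01 ] w 0.576 q [ 0.4   0.57 -0.46  1.26  0.25  1.37 -0.15]
the job is handed in; nothing more can be done
None
```

The first case I picked up, the one at y ≈ -0.246, turned out to be the rattler, and I handed the job in while holding it over the repair tray. I left the other two cases where they were.

- **Rattle test:** I shook it to and fro along y several times. The settled wrist torque about x read about +0.028 Nm after stopping towards -y and about -0.034 Nm after stopping towards +y. That 0.06 Nm swing came up twice, close to the 0.07 Nm expected. Each reading was noisy at about 0.03 Nm, so I averaged 12 to 24 of them. I did not shake the other cases to compare.
- **Final hold:** The gripper is at (0.693, -0.111, 0.189) m and motionless. The tray centre measured about (0.694, -0.110) m.
    - **Level and alignment:** The gripper points straight down. Its yaw is -5.3°, against -5.1 to -5.8° measured for the tray's long side.
    - **Air gap:** There is about 15 cm between case and tray.
- **Last picture check:** The pictures show the case above the tray and in line with it, and nothing else visibly moved. The arm hid part of the top view, and the scene view covered the rest only in part.
- **Time:** It took 15.7 s of the 72 s allowed.

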